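# Hang the soft-face mallet back in its ring

### The arm

A 7-joint arm with a two-finger parallel gripper is mounted at the origin on the work surface. World frame = base frame: x ahead of the robot, y to its left, z up, the work surface at z = 0. Lengths are in mm, angles in rad, forces in N, time in s.
With the tool pointing down it reaches from about 350 to 900 mm from the base axis. Payload 7.2 kg.
Tool frame: the origin (TCP) lies between the finger pads, 19 mm behind the fingertips; this is the grasp point; z points along the fingers, y is the line along which they close (so a half turn about z gives the same grasp; the last joint's range is limited). The gripper opens to 85 mm and grips with 20 to 120 N. Pads are 22 mm wide; open, the fingers measure 114 mm over their backs; the gripper's body (76 mm by 85 mm) begins 54 mm behind the grasp point. The pads swing forward as they close: fully open they stand 13 mm farther back than shut.
Start: joints at [-1.321, 0.411, -0.013, 1.596, 0.006, 1.134, -0.082], TCP at [195.308, 593.703, 249.997] pointing down, gripper open.
Joint ranges: [-2.95, 2.95], [-0.29, 1.99], [-1.47, 1.44], [0.14, 2.54], [-1.03, 4.17], [0.13, 1.85], [-2.86, 2.86]. Speed limits (rad/s): [2.39, 2.39, 3.01, 3.01, 3.14, 3.14, 3.14].

### API

Orientations are given as a rotation vector (axis times angle).
In Python, from station import robot, grab_frame, get_calibration gives the robot as it stands (robot), with the cameras as plain functions.
- The arm moves only by the shell command python3 steer.py 'ROWS' [FORCE]. ROWS is a JSON list of rows, 1 to 8 of them, each of 7 numbers: a rotation vector rx, ry, rz in rad, then dx, dy, dz in mm, then the opening from 0.0 (shut) to 1.0 (fully open); each row shifts and turns the commanded pose from where the row before left it, along the tool's axes as they then stand; what a row does not reach is not made up. A row lasts 1/10 s, in which the tool goes at most 50 mm and 0.15 rad, less where a joint would pass 70% of its speed; a pose out of reach is approached as far as the arm can. The fingers move at their own pace and stop on an object; FORCE is the grip in N (left out, the last holds). Time passes only in rows, so rows that do not move let the fingers close. It prints the time, the measured TCP pose, the force, the opening and the grip force at its end. Input that does not fit is refused with a message, and nothing moves.
- robot.observe(): the state, without advancing time (a new reading comes with each control period).
- grab_frame(name): name is "side" or "top" or "wrist"; returns the picture (420x560x3 uint8, blue, green, red); there is no depth.
- get_calibration(name): a dict with "intrinsics" (3x3 intrinsics, pixels), "k1" (the pictures are not rectified: a ray, as slopes to the right and down, at radius r is drawn at 1 + k1 r^2 times it, then the intrinsics apply), "pose" (4x4, takes a point from camera to world coordinates); the wrist camera has in their place "mount" (4x4, takes a point from camera to tool coordinates, whose origin is the TCP and whose axes are the flange's). Camera axes: x right, y down, z forward; pixel columns grow to the right and rows downward; lengths in mm; the calibration is good to about 2 mm. A picture is of the moment at which its call begins: read the wrist's pose just before it. get_calibration takes no time and is no camera call.
- robot.job_done(): hands the job in; it is judged then, once.
The state is a dict: "t": time; "qpos": joint angles; "joint_vel": joint speeds; "tau": joint torques, N m; "eef_pos": TCP position; "tcp_rot": TCP orientation; "ft_force": force on the tool from outside, world axes, zero at the start; "ft_torque": the same for the moment, N m; "grip_width": opening from 0.0 (shut) to 1.0 (fully open); "gripper_force": force on a finger pad.
Only numpy, scipy, OpenCV 4.12 (cv2) and the standard library are available. Lean on these libraries where they do the work, as an engineer would, in place of code of your own. Each camera call takes 0.05 s, during which the arm holds its last target. There are 200 camera calls.

### The job

Take the orange mallet out of the square-tube stand and put it back in the ring of the blue tool rack, handle down through the ring. Turn it until the head finds the channel between the yellow cheeks, then press it gently but fully home past the sprung rollers, so that the head rests flat on the collar, and let go. Do not force it, and leave the other things on the bench where they are.

Things in the scene. Friction and masses are not known exactly. Their poses are not given: they have to be found in the camera images.
- mallet: Soft-face mallet, 0.33 kg, upright, handle down. Orange head 54 high, 36 wide along y, 84 long along x (grey faces 33 wide are its last 10 at each end), flat sides to grip across y. Origin: centre of the head's flat underside, z up; it rests on the stand's rim. A half turn about z makes no difference. Gripped with the TCP 36 above the underside, the fingertips clear the rack's cheeks.
- handle_tip (a point): Lower end of the mallet's round wooden handle, on its axis, 125 below the mallet's origin. The handle is 24 in diameter; its last 12 taper to 12 in diameter.
- stand: Fixed upright piece of bare steel square tube, 40 outside, 34 inside, its rim 135 above the bench, on a 90 x 90 x 6 base plate. Origin on the bench under the tube's axis, z up. The handle stands loosely in it.
- rack: Fixed blue tool rack: base plate 130 x 110 x 6, a 20 x 36 post centred 60 from the ring's axis towards x (top below 126), and a ring that carries a yellow collar 72 in diameter with a 30 bore (3 of play round the handle). Origin on the bench under the ring's axis, z up, yaw within 0.8 rad. It bears at most 60 N from the mallet, all contacts (cheeks too) added up.
- ring_seat (a point): Centre of the bore at the collar's flat top (the seat), 140 above the bench; axes as the rack's. When home the mallet's origin lies here. Clear of the cheeks, the aligned head drops freely to about 7 above the seat; there a sprung black rubber roller on each side, 12 in diameter, narrows the channel to 34, and it takes 5 to 15 N to press the head past them. They then hold it down.
- channel (a point): On the ring's axis at the tops of the cheeks, 154 above the bench; axes as the rack's. Four yellow cheeks, 14 high, on the collar form a straight channel 40 wide and 64 long. The collar is stiff, but its setting is not measured: the channel lies 0.15 to 0.75 rad from the rack's x axis, anticlockwise from above (to be seen or felt). Over about 0.06 rad off, the head rests on the cheeks.
- die_board: Bystander: plywood cutting-die board 150 x 120 x 18 with black steel rules standing 10 above it. Origin under its centre.
- pliers: Bystander: pliers with blue handles, about 170 long and 15 high, lying flat. Origin on the bench at the joint.
- nippers: Bystander: pliers with red handles, about 150 long and 15 high, lying flat. Origin on the bench at the joint.
- wood_mallet: Bystander: all-wood mallet lying on its side, head 60 in diameter and 90 long, handle 170 long. Origin on the bench under the head.
- tumbler: Bystander: red drinking flask, 68 in diameter, 150 high. Origin under its centre.
- driver: Bystander: screwdriver with a green handle lying flat. Origin on the bench under its middle.
- spool: Bystander: brass weight 44 in diameter, 30 high. Origin under its centre.

How it is judged (in metres and radians):
On the way, in this order (a step that is already met when the one before it is completed fails the run):
1. the mallet is lifted clear out of the stand (height (world z) of handle_tip above 0.14 m and angle between mallet's own z axis and vertical below 0.4 rad), for 0.1 s.
2. the handle is down through the ring with the head not yet home (z of handle_tip in the frame of rack below 0.08 m and horizontal distance between handle_tip and ring_seat below 0.012 m and z of mallet in the frame of ring_seat above 0.005 m), for 0.1 s.
At the end, for the whole second after the job is handed in: the mallet hangs handle down in the rack's ring, its head in the channel and home on the collar (within 2.5 mm of the seat in height, 6 mm sideways, upright within 0.05 rad), at rest and released (z of mallet in the frame of ring_seat between -0.003 and 0.0025 m and horizontal distance between mallet and ring_seat below 0.006 m and angle between mallet's own z axis and vertical below 0.05 rad and linear speed of mallet below 0.01 m/s and contact force between the fingers and mallet below 0.1 N); the robot touches nothing.
It fails at once if the mallet presses on the rack with more than 60 N (contact force between mallet and rack above 60 N).
It fails at once if a bystander is moved by more than 20 mm (distance of any of die_board, pliers, nippers, wood_mallet, tumbler, driver, spool from where it was at the start of the episode above 0.02 m).
It also fails if it takes over 64 s, if anything falls off the work surface, if the arm or the gripper's body presses on something with over 40 N, if the wrist force passes 120 N, or if a joint passes its speed limit or range.

## Working session

There is one attempt and no reset: what is moved stays moved. The work goes in short steps, Python scripts to look and compute and a shell command to move; the robot and the scene stay as the last step left them, time stands still between calls to the robot, and variables do not carry over. Pictures are saved under pics/ and viewed, at most 10 in all, crops included, and the job is handed in when it is done.

```bash
ls; mkdir -p pics
cat > h.py <<'E'
import numpy as np, cv2
from scipy.spatial.transform import Rotation as R
from station import robot, grab_frame, get_calibration
def cam(n):
    c=get_calibration(n); return c
def pose(n,s=None):
    c=get_calibration(n)
    if 'pose' in c: return np.array(c['pose'])
    s=s or robot.observe(); T=np.eye(4); T[:3,:3]=R.from_rotvec(s['tcp_rot']).as_matrix(); T[:3,3]=s['eef_pos']
    return T@np.array(c['mount'])
def ray(n,px,P):
    c=get_calibration(n);K=np.array(c['intrinsics'])
    d=cv2.undistortPoints(np.array([[px]],float),K,np.array([c['k1'],0,0,0.]))[0,0]
    return P[:3,3],P[:3,:3]@np.array([d[0],d[1],1])
def onz(n,px,z,P):
    o,d=ray(n,px,P); return o+d*(z-o[2])/d[2]
def tri(rs):
    A=0;b=0
    for o,d in rs:
        d=d/np.linalg.norm(d);M=np.eye(3)-np.outer(d,d);A=A+M;b=b+M@o
    x=np.linalg.solve(A,b); return x,[np.linalg.norm((np.eye(3)-np.outer(d,d)/(d@d))@(x-o)) for o,d in rs]
def proj(n,X,P):
    c=get_calibration(n);K=np.array(c['intrinsics']);x=P[:3,:3].T@(np.array(X,float)-P[:3,3])
    u=x[:2]/x[2];u=u*(1+c['k1']*(u@u));return K[:2,:2]@u+K[:2,2]
E
python3 - <<'E'
from h import *
s=robot.observe();print(s)
for n in("top","side"):
    f=grab_frame(n);cv2.imwrite(f'pics/{n}0.png',f);print(n,pose(n).round(3).tolist(),get_calibration(n)['k1'])
E
```

```text
pics
station.py
steer.py
{'t': 0.0, 'qpos': array([-1.32121837,  0.41190843, -0.01273105,  1.5970737 ,  0.00559347,
        1.13429828, -0.08220554]), 'joint_vel': array([-9.46994541e-05,  2.27995460e-05, -1.04939167e-03, -1.01297417e-03,
       -1.38294030e-03,  9.35181844e-04, -3.91318550e-04]), 'tau': array([-9.93836802e-04, -6.00628209e+01,  6.81444202e-01, -2.99415690e+01,
        1.37407595e-02,  1.04866715e-02,  4.30491866e-05]), 'eef_pos': array([195.16106853, 593.24121939, 249.13548798]), 'tcp_rot': array([-4.96988987e-01, -3.10187131e+00,  2.58329254e-03]), 'ft_force': array([ 0.67580011, -0.34292525,  0.82609814]), 'ft_torque': array([-0.01256087, -0.01753429,  0.01650317]), 'gripper_force': 0.0, 'grip_width': 1.001062234974042}
top [[0.008, -0.999, 0.038, 523.664], [-1.0, -0.008, -0.014, 25.179], [0.015, -0.038, -0.999, 1350.517], [0.0, 0.0, 0.0, 1.0]] -0.14482174960821612
side [[0.812, -0.383, 0.44, 154.696], [-0.583, -0.529, 0.617, -593.748], [-0.004, -0.757, -0.653, 749.816], [0.0, 0.0, 0.0, 1.0]] -0.1236548257286781
```

View pics/top0.png

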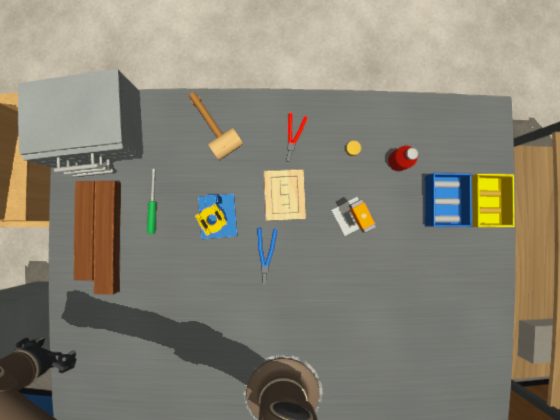

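View pics/side0.png

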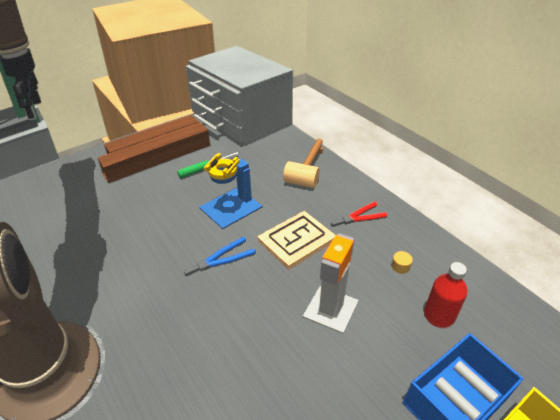

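The top picture shows the mallet head at about (363,215), in the stand, and the rack ring with its yellow cheeks at about (211,219). In the side picture the head is at about (340,250) and the ring at about (222,167). I'll triangulate roughly, then use the wrist camera.

```bash
python3 - <<'E'
from h import *
T,S=pose("top"),pose("side")
for nm,a,b in(("head",(363,215),(341,245)),("ring",(211.5,218),(222,168)),):
    print(nm,tri([ray("top",a,T),ray("side",b,S)]))
s=robot.observe();M=np.array(get_calibration("wrist")["mount"]);print(M.round(3).tolist(),get_calibration("wrist")["intrinsics"])
print(R.from_rotvec(s['tcp_rot']).as_matrix().round(3))
E
python3 steer.py '[[0, 0, 0, -41, -24, -4, 1], [0, 0, 0, -41, -24, -4, 1], [0, 0, 0, -41, -24, -4, 1], [0, 0, 0, -41, -24, -4, 1], [0, 0, 0, -41, -24, -4, 1], [0, 0, 0, -41, -24, -4, 1], [0, 0, 0, -41, -24, -4, 1], [0, 0, 0, -41, -24, -4, 1]]' && python3 steer.py '[[0, 0, 0, -41, -24, 0, 1], [0, 0, 0, -41, -24, 0, 1], [0, 0, 0, -38, -24, 0, 1], [0, 0, 0, 0, 0, 0, 1], [0, 0, 0, 0, 0, 0, 1], [0, 0, 0, 0, 0, 0, 1]]'
python3 - <<'E'
from h import *
import pickle
s=robot.observe();f=grab_frame("wrist");pickle.dump((f,pose("wrist",s)),open("w1.pkl","wb"));print(s['eef_pos'],s['tcp_rot'])
cv2.imwrite('pics/w1.png',f)
E
```

```text
t: 0.9
eef_pos: [447.7, 307.1, 282.0]
tcp_rot: [-0.497, -3.102, 0.0]
ft_force: [-0.2, 0.1, 0.3]
grip_width: 0.998
gripper_force: 0.0
t: 1.5
eef_pos: [537.5, 204.1, 281.6]
tcp_rot: [-0.495, -3.101, -0.0]
ft_force: [-0.9, -0.7, -0.8]
grip_width: 1.003
gripper_force: 0.0
[537.54313394 204.0950224  281.61685249] [-4.94634130e-01 -3.10127597e+00 -3.36799772e-04]
```

View pics/w1.png

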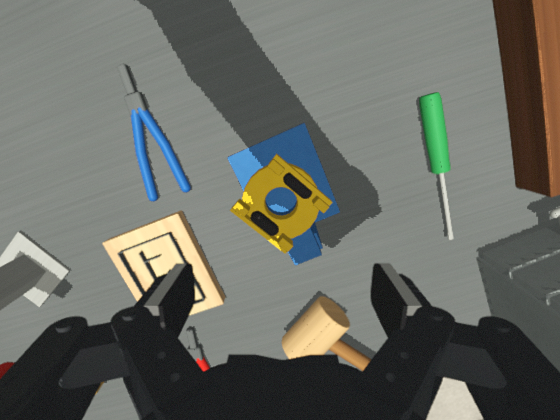

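The wrist picture shows the bore at (281,201), the cheeks around it and the black rollers at about (298,185) and (265,222). The channel runs from upper left to lower right. I'll take a second ring view and two mallet views.

```bash
cat > snap.py <<'E'
import sys,pickle
from h import *
s=robot.observe();f=grab_frame("wrist");pickle.dump((f,pose("wrist",s)),open(sys.argv[1]+".pkl","wb"));print(s['t'],s['eef_pos'],s['tcp_rot'])
E
python3 steer.py '[[0, 0, 0, -14, -39, 0, 1], [0, 0, 0, -14, -39, 0, 1], [0, 0, 0, 0, 0, 0, 1], [0, 0, 0, 0, 0, 0, 1], [0, 0, 0, 0, 0, 0, 1]]' >/dev/null; python3 snap.py w2
python3 steer.py '[[0, 0, 0, -16, -46, 0, 1], [0, 0, 0, -16, -46, 0, 1], [0, 0, 0, -16, -46, 0, 1], [0, 0, 0, -16, -46, 0, 1], [0, 0, 0, -16, -46, 0, 1], [0, 0, 0, 0, 0, 0, 1], [0, 0, 0, 0, 0, 0, 1], [0, 0, 0, 0, 0, 0, 1]]' >/dev/null; python3 snap.py w3
python3 steer.py '[[0, 0, 0, -16, -46, 0, 1], [0, 0, 0, -16, -36, 0, 1], [0, 0, 0, 0, 0, 0, 1], [0, 0, 0, 0, 0, 0, 1], [0, 0, 0, 0, 0, 0, 1]]' >/dev/null; python3 snap.py w4
python3 - <<'E'
from h import *
import pickle
t=[]
for n,X in(("w1",(538,202,140)),("w2",(538,202,140)),("w3",(551,-210,189)),("w4",(551,-210,189))):
    f,P=pickle.load(open(n+".pkl","rb"));p=proj("wrist",X,P).round().astype(int)
    f=cv2.copyMakeBorder(f,80,80,100,100,cv2.BORDER_CONSTANT)
    x,y=p[0]-66,p[1]-50;print(n,x,y,"scale 3")
    t.append(cv2.resize(f[y+80:y+180,x+100:x+232],None,fx=3,fy=3,interpolation=cv2.INTER_CUBIC))
cv2.imwrite("pics/c1.png",np.vstack([np.hstack(t[:2]),np.hstack(t[2:])]))
E
```

```text
2.05 [540.17239533 122.22677496 282.03828963] [-4.92663539e-01 -3.10249475e+00 -1.49707617e-03]
2.9 [ 545.15177582 -121.16859187  281.67110342] [-4.92506963e-01 -3.10213311e+00 -1.23458508e-03]
3.45 [ 550.06247292 -208.94349518  281.73298423] [-4.92390059e-01 -3.10233097e+00 -1.71767763e-03]
w1 215 156 scale 3
w2 302 126 scale 3
w3 112 212 scale 3
w4 216 174 scale 3
```

View pics/c1.png

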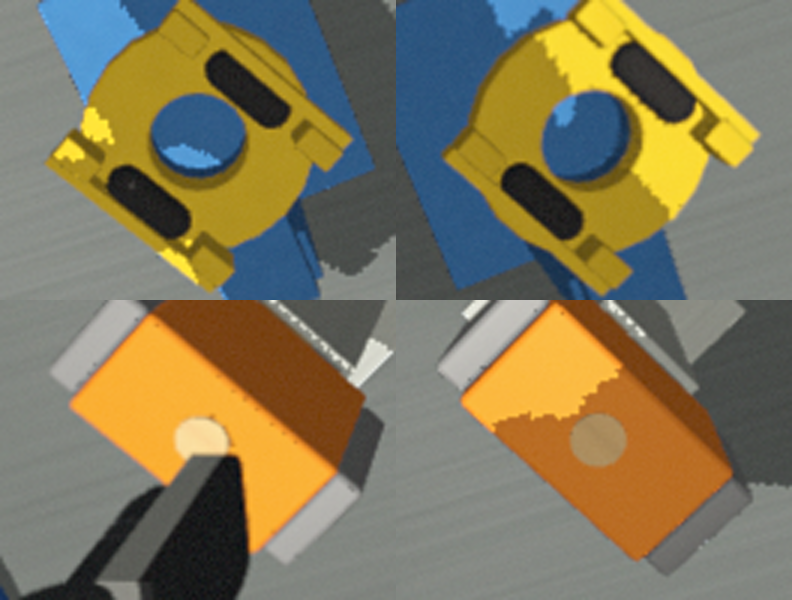

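Top row of the crop: the bore centre is at (197,139) in w1 and (195,136) in w2, with rollers and cheek edges clear. Bottom row: orange head corners and the handle-end disc, at about (201,140) in w3 and (202,140) in w4.

Run:
```python
from h import *
import pickle
off=dict(w1=(215,156),w2=(302,126),w3=(112,212),w4=(216,174));D={n:pickle.load(open(n+".pkl","rb"))[1] for n in off}
g=lambda n,p:tuple((np.array(p)+.5)/3-.5+off[n])
r=lambda n,p:ray("wrist",g(n,p),D[n])
z=lambda n,p,h:onz("wrist",g(n,p),h,D[n])
def T(a,b,nm,x="w1",y="w2"):
    X,e=tri([r(x,a),r(y,b)]);print(nm,X.round(1),np.round(e[0],1));return X
T((197,139),(195,136),"bore")
T((352,140),(364,135),"NEcheek R");a=T((47,163),(48,155),"SW L");b=T((215,290),(209,292),"SW R")
ang=lambda d:np.arctan(d[1]/d[0])
for n,h,p,q in(("w1",142,(215,62),(281,115)),("w1",142,(119,177),(180,227)),("w1",154,(183,-3),(352,140)),("w1",154,(47,163),(215,290)),("w2",142,(226,52),(289,108)),("w2",142,(115,173),(176,227)),("w2",154,(48,155),(209,292))):
    A,B=z(n,p,h),z(n,q,h);print(n,"yaw",ang(B-A).round(3),((A+B)/2).round(1),np.linalg.norm(A-B).round(1))
print("mallet")
T((201,140),(202,140),"disc","w3","w4")
C3=[(70,104),(150,15),(335,170),(250,252)];C4=[(64,103),(159,3),(337,172),(241,260)]
P=[T(a,b,"c","w3","w4") for a,b in zip(C3,C4)]
for Q,nm in((P,"tri"),([z("w4",c,189) for c in C4],"w4"),([z("w3",c,189) for c in C3],"w3")):
    print(nm,np.mean(Q,0).round(1),ang(Q[3]-Q[0]).round(3),ang(Q[2]-Q[1]).round(3),[np.linalg.norm(Q[i]-Q[j]).round(1) for i,j in((0,3),(1,2),(0,1))])
s=robot.observe();m=R.from_rotvec(s['tcp_rot']).as_matrix();print(s['eef_pos'],m.round(3).tolist())
```

```text
bore [534.1 202.4 138.3] 0.2
NEcheek R [545.7 246.2 149.8] 0.0
SW L [524.5 158.8 147.6] 0.6
SW R [579.3 193.4 147.3] 0.2
w1 yaw 0.575 [523.5 221.9 142. ] 25.3
w1 yaw 0.534 [547.8 182.7 142. ] 24.4
w1 yaw 0.555 [517.7 229.3 154. ] 62.8
w1 yaw 0.568 [550.2 177.4 154. ] 62.8
w2 yaw 0.581 [522.8 222.7 142. ] 25.4
w2 yaw 0.549 [547.2 183.  142. ] 25.3
w2 yaw 0.561 [549.4 175.2 154. ] 63.3
mallet
disc [ 548.3 -208.7  188.6] 0.2
c [ 528.9 -238.7  186.5] 0.3
c [ 512.7 -207.9  186.7] 0.1
c [ 567.6 -178.7  187.4] 0.1
c [ 582.7 -209.1  189.5] 0.0
tri [ 548.  -208.6  187.5] 0.504 0.489 [np.float64(61.4), np.float64(62.2), np.float64(34.8)]
w4 [ 547.8 -208.4  189. ] 0.49 0.486 [np.float64(61.5), np.float64(62.0), np.float64(34.5)]
w3 [ 547.5 -207.8  189. ] 0.468 0.485 [np.float64(61.4), np.float64(61.6), np.float64(34.1)]
[ 550.03318034 -208.96480651  281.7955062 ] [[-0.951, 0.309, -0.0], [0.309, 0.951, 0.001], [0.001, 0.001, -1.0]]
```

```bash
python3 -c "
from h import *;print(robot.observe()['qpos'].round(2))"
python3 steer.py '[[0, 0, -0.134, 2, 0, 0, 1], [0, 0, -0.134, 0, 0, 0, 1], [0, 0, -0.134, 0, 0, 0, 1], [0, 0, -0.134, 0, 0, 0, 1], [0, 0, -0.134, 0, 0, 0, 1], [0, 0, -0.132, 0, 0, 0, 1], [0, 0, 0, 0, 0, 0, 1], [0, 0, 0, 0, 0, 0, 1]]' 40
python3 - <<'E'
from h import *
s=robot.observe();m=R.from_rotvec(s['tcp_rot']).as_matrix();x=m[:,0];print(s['qpos'].round(2),"yawerr",.487-np.arctan(x[1]/x[0]),"d tool",m.T@(np.array([548,-208.4,171])-s['eef_pos']))
E
```

```text
[-0.04  0.34  0.43  1.67 -0.15  1.17  1.68]
t: 4.3
eef_pos: [547.8, -209.6, 282.1]
tcp_rot: [-0.75, 3.051, 0.001]
ft_force: [-0.0, -0.0, 0.8]
grip_width: 0.999
gripper_force: 0.0
[ 0.07  0.32  0.28  1.67 -0.1   1.17  2.42] yawerr 0.005085513990494228 d tool [ -0.68945375   0.97076784 111.08483822]
```

```bash
python3 steer.py '[[0, 0, 0, -0.7, 1, 25, 1], [0, 0, 0, 0, 0, 25, 1], [0, 0, 0, 0, 0, 25, 1], [0, 0, 0, 0, 0, 20, 1], [0, 0, 0, 0, 0, 16, 1], [0, 0, 0, 0, 0, 0, 1], [0, 0, 0, 0, 0, 0, 1]]'
python3 steer.py '[[0, 0, 0, 0, 0, 0, 0], [0, 0, 0, 0, 0, 0, 0], [0, 0, 0, 0, 0, 0, 0], [0, 0, 0, 0, 0, 0, 0], [0, 0, 0, 0, 0, 0, 0], [0, 0, 0, 0, 0, 0, 0], [0, 0, 0, 0, 0, 0, 0], [0, 0, 0, 0, 0, 0, 0]]' 45
```

```text
t: 5.0
eef_pos: [548.0, -209.2, 171.3]
tcp_rot: [0.751, -3.05, 0.0]
ft_force: [-0.1, -0.0, 0.0]
grip_width: 1.003
gripper_force: 0.0
t: 5.8
eef_pos: [548.1, -209.4, 171.7]
tcp_rot: [-0.753, 3.049, -0.0]
ft_force: [-1.7, 1.0, 5.9]
grip_width: 0.415
gripper_force: 45.5
```

```bash
python3 steer.py '[[0, 0, 0, 0, 0, -8, 0], [0, 0, 0, 0, 0, -20, 0], [0, 0, 0, 0, 0, -24, 0], [0, 0, 0, 0, 0, -24, 0], [0, 0, 0, 0, 0, -24, 0], [0, 0, 0, 0, 0, -24, 0], [0, 0, 0, 0, 0, -24, 0], [0, 0, 0, 0, 0, -20, 0]]' 
python3 steer.py '[[0, 0, 0, 0, 0, 0, 0], [0, 0, 0, 0, 0, 0, 0]]'
python3 - <<'E'
from h import *
s=robot.observe();m=R.from_rotvec(s['tcp_rot']).as_matrix();x=m[:,0];print("yawerr",.56-np.arctan(x[1]/x[0]),"d tool",m.T@(np.array([534.8,202.5,336])-s['eef_pos']),m.T@(np.array([534.8,202.5,336])-[548,-208.4,336]))
E
```

```text
t: 6.6
eef_pos: [547.4, -209.5, 340.1]
tcp_rot: [0.753, -3.05, -0.0]
ft_force: [1.2, -0.1, -4.6]
grip_width: 0.416
gripper_force: 45.7
t: 6.8
eef_pos: [547.4, -209.4, 338.2]
tcp_rot: [0.753, -3.049, -0.001]
ft_force: [0.3, -0.6, -4.5]
grip_width: 0.415
gripper_force: 45.9
yawerr 0.07592732888601528 d tool [-180.53866969  370.40258008    2.34944529] [-1.79544401e+02  3.69833537e+02  1.14145379e-01]
```

```bash
python3 steer.py '[[0, 0, 0, -8, 17, 0, 0], [0, 0, 0, -16, 33, 0, 0], [0, 0, 0, -16, 33, 0, 0], [0, 0, 0, -16, 33, 0, 0], [0, 0, 0, -16, 33, 0, 0], [0, 0, 0, -16, 33, 0, 0], [0, 0, 0, -16, 33, 0, 0], [0, 0, 0, -16, 33, 0, 0]]' 
python3 steer.py '[[0, 0, 0, -16, 33, 0, 0], [0, 0, 0, -16, 33, 0, 0], [0, 0, 0, -16, 33, 0, 0], [0, 0, 0, -9, 17, 0, 0], [0, 0, -0.076, -3.5, 6.4, 0, 0], [0, 0, 0, 0, 0, 0, 0], [0, 0, 0, 0, 0, 0, 0], [0, 0, 0, 0, 0, 0, 0]]'
python3 - <<'E'
from h import *
s=robot.observe();m=R.from_rotvec(s['tcp_rot']).as_matrix();x=m[:,0];print("yawerr",.56-np.arctan(x[1]/x[0]),"d tool",m.T@(np.array([534.8,202.5,336])-s['eef_pos']),s['qpos'].round(2), s['ft_force'],s['ft_torque'])
for n in("side","wrist"):
    f=grab_frame(n);cv2.imwrite(f'pics/{n}5.png',f)
E
python3 - <<'E'
import cv2,numpy as np
cd='pics/'
a=cv2.imread(cd+'side5.png')[50:230,150:300];b=cv2.imread(cd+'wrist5.png')
a=cv2.resize(a,None,fx=3,fy=3,interpolation=cv2.INTER_CUBIC)[:540]
b=cv2.resize(b[:, 180:380],None,fx=1.28,fy=1.28)[:540]
b=cv2.copyMakeBorder(b,0,540-b.shape[0],0,0,cv2.BORDER_CONSTANT)
cv2.imwrite(cd+'c5.png',np.hstack([a,b]));print(a.shape,b.shape)
E
```

```text
t: 7.6
eef_pos: [537.5, 67.2, 337.1]
tcp_rot: [0.753, -3.047, -0.0]
ft_force: [0.7, -1.0, -3.9]
grip_width: 0.412
gripper_force: 45.8
t: 8.4
eef_pos: [535.1, 201.1, 338.3]
tcp_rot: [0.864, -3.019, 0.001]
ft_force: [-0.1, -0.7, -4.1]
grip_width: 0.414
gripper_force: 46.0
yawerr 0.002901878043339412 d tool [-0.50483285  1.36292039  2.32314562] [-0.47  0.26  0.04  1.61 -0.01  1.28  1.69] [-0.05547262 -0.65356518 -4.08724908] [-0.01212502  0.01020453 -0.01421678]
(540, 450, 3) (540, 256, 3)
```

View pics/c5.png

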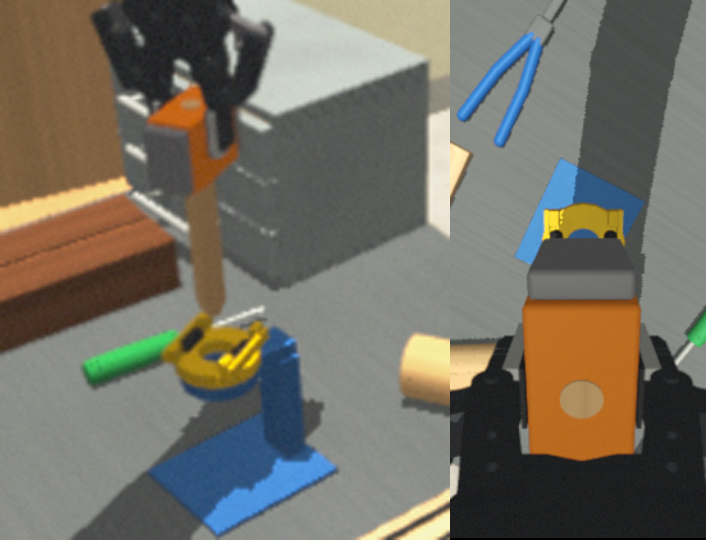

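The mallet hangs upright and aligned with the channel, with the disc at wrist pixel (283.1,312.5). The cheeks span about 544–624 in the crop, so they are centred at about 584.

Run:
```python
from h import *
s=robot.observe();P=pose("wrist",s);m=R.from_rotvec(s['tcp_rot']).as_matrix();t=s['eef_pos']
X=onz("wrist",(283.1,312.5),t[2]+18,P);print("disc in tool",m.T@(X-t))
Y=onz("wrist",(180+(584-450)/1.28,212/1.28),154,P);print("cheek mid tool y",m.T@(Y-t))
print("ring tool",m.T@(np.array([534.8,202.5,140])-t), "m",m.round(4).tolist())
```

```text
disc in tool [ -0.33597412  -0.13556519 -18.00010783]
cheek mid tool y [ 30.10048277   1.90262578 184.80377859]
ring tool [ -0.32551219   1.2017351  198.79220032] m [[-0.8484, -0.5293, -0.0002], [-0.5293, 0.8484, -0.0003], [0.0004, -0.0002, -1.0]]
```

```bash
python3 steer.py '[[0, 0, 0, 0, 1.5, 5, 0], [0, 0, 0, 0, 0, 10, 0], [0, 0, 0, 0, 0, 12, 0], [0, 0, 0, 0, 0, 12, 0], [0, 0, 0, 0, 0, 10, 0], [0, 0, 0, 0, 0, 5, 0], [0, 0, 0, 0, 0, 0, 0]]'
python3 steer.py '[[0, 0, 0, 0, 0, 8, 0], [0, 0, 0, 0, 0, 12, 0], [0, 0, 0, 0, 0, 12, 0], [0, 0, 0, 0, 0, 12, 0], [0, 0, 0, 0, 0, 12, 0], [0, 0, 0, 0, 0, 12, 0], [0, 0, 0, 0, 0, 12, 0], [0, 0, 0, 0, 0, 0, 0]]'
python3 steer.py '[[0, 0, 0, 0, 0, 0, 0], [0, 0, 0, 0, 0, 0, 0]]'
```

```text
t: 9.2
eef_pos: [533.9, 203.5, 283.9]
tcp_rot: [0.868, -3.017, 0.0]
ft_force: [-0.5, 0.2, -2.9]
grip_width: 0.417
gripper_force: 46.0
t: 10.0
eef_pos: [533.3, 203.3, 202.8]
tcp_rot: [0.868, -3.016, 0.001]
ft_force: [-0.6, 0.5, -3.8]
grip_width: 0.416
gripper_force: 45.8
t: 10.2
eef_pos: [534.7, 203.9, 205.6]
tcp_rot: [-0.868, 3.018, 0.0]
ft_force: [-0.3, -0.9, -2.9]
grip_width: 0.414
gripper_force: 45.8
```

```bash
python3 steer.py '[[0, 0, 0, 0, 0, 4, 0], [0, 0, 0, 0, 0, 4, 0], [0, 0, 0, 0, 0, 3, 0], [0, 0, 0, 0, 0, 0, 0], [0, 0, 0, 0, 0, 0, 0]]'
python3 steer.py '[[0, 0, 0, 0, 0, 2, 0], [0, 0, 0, 0, 0, 2, 0], [0, 0, 0, 0, 0, 0, 0], [0, 0, 0, 0, 0, 0, 0]]'
python3 -c "
from h import *
s=robot.observe();x=R.from_rotvec(s['tcp_rot']).as_matrix()[:,0];print(np.arctan(x[1]/x[0]),s['eef_pos'],s['ft_force'],s['ft_torque'])"
```

```text
t: 10.7
eef_pos: [534.3, 203.7, 193.9]
tcp_rot: [0.869, -3.019, 0.0]
ft_force: [0.5, 0.3, -3.3]
grip_width: 0.412
gripper_force: 45.9
t: 11.1
eef_pos: [534.3, 203.7, 189.9]
tcp_rot: [0.869, -3.019, -0.0]
ft_force: [0.1, -0.1, -4.0]
grip_width: 0.416
gripper_force: 45.9
0.5602410605929478 [534.25208533 203.67111362 189.9058523 ] [ 0.07567956 -0.08888939 -4.02006688] [ 0.02310794  0.02744908 -0.01825698]
```

```bash
python3 steer.py '[[0, 0, 0, 0, 0, 1, 0], [0, 0, 0, 0, 0, 1, 0], [0, 0, 0, 0, 0, 0, 0], [0, 0, 0, 0, 0, 0, 0]]'
python3 steer.py '[[0, 0, 0, 0, 0, 1, 0], [0, 0, 0, 0, 0, 1, 0], [0, 0, 0, 0, 0, 0, 0], [0, 0, 0, 0, 0, 0, 0]]'
```

```text
t: 11.5
eef_pos: [534.3, 203.6, 188.0]
tcp_rot: [-0.869, 3.019, -0.0]
ft_force: [0.5, -0.3, -4.4]
grip_width: 0.421
gripper_force: 45.9
t: 11.9
eef_pos: [534.3, 203.7, 185.9]
tcp_rot: [0.868, -3.019, -0.0]
ft_force: [0.4, 0.5, -4.4]
grip_width: 0.415
gripper_force: 45.9
```

The head is inside the channel with no contact force so far. I'll continue in small steps towards the rollers.

```bash
python3 steer.py '[[0, 0, 0, 0, 0, 1, 0], [0, 0, 0, 0, 0, 1, 0], [0, 0, 0, 0, 0, 0, 0], [0, 0, 0, 0, 0, 0, 0]]'
python3 steer.py '[[0, 0, 0, 0, 0, 1, 0], [0, 0, 0, 0, 0, 0, 0], [0, 0, 0, 0, 0, 0, 0]]'
python3 steer.py '[[0, 0, 0, 0, 0, 1, 0], [0, 0, 0, 0, 0, 0, 0], [0, 0, 0, 0, 0, 0, 0]]'
```

```text
t: 12.3
eef_pos: [534.8, 203.4, 184.4]
tcp_rot: [-0.868, 3.018, -0.0]
ft_force: [0.5, -1.9, 0.5]
grip_width: 0.416
gripper_force: 46.6
t: 12.6
eef_pos: [534.8, 203.5, 183.2]
tcp_rot: [-0.868, 3.018, -0.0]
ft_force: [2.8, -2.2, 0.7]
grip_width: 0.415
gripper_force: 46.6
t: 12.9
eef_pos: [534.5, 203.5, 181.8]
tcp_rot: [-0.868, 3.019, -0.0]
ft_force: [3.5, -2.7, -1.4]
grip_width: 0.418
gripper_force: 46.3
```

```bash
python3 steer.py '[[0, 0, 0, 0, -0.6, 1, 0], [0, 0, 0, 0, 0, 0, 0], [0, 0, 0, 0, 0, 0, 0]]'
python3 steer.py '[[0, 0, 0, 0, 0, 1, 0], [0, 0, 0, 0, 0, 0, 0], [0, 0, 0, 0, 0, 0, 0]]'
python3 steer.py '[[0, 0, 0, 0, 0, 1, 0], [0, 0, 0, 0, 0, 0, 0], [0, 0, 0, 0, 0, 0, 0]]'
```

```text
t: 13.2
eef_pos: [534.5, 203.3, 180.8]
tcp_rot: [0.869, -3.019, -0.0]
ft_force: [2.4, -1.7, -3.1]
grip_width: 0.414
gripper_force: 46.3
t: 13.5
eef_pos: [534.4, 203.2, 179.7]
tcp_rot: [0.869, -3.019, -0.0]
ft_force: [2.2, -1.4, -3.4]
grip_width: 0.416
gripper_force: 46.3
t: 13.8
eef_pos: [534.4, 203.2, 178.8]
tcp_rot: [0.869, -3.019, -0.0]
ft_force: [1.0, -1.2, -3.4]
grip_width: 0.418
gripper_force: 46.3
```

```bash
python3 steer.py '[[0, 0, 0, 0, 0, 1, 0], [0, 0, 0, 0, 0, 0, 0], [0, 0, 0, 0, 0, 0, 0]]'
python3 steer.py '[[0, 0, 0, 0, 0, 0.8, 0], [0, 0, 0, 0, 0, 0, 0], [0, 0, 0, 0, 0, 0, 0]]'
python3 steer.py '[[0, 0, 0, 0, 0, 0.7, 0], [0, 0, 0, 0, 0, 0, 0], [0, 0, 0, 0, 0, 0, 0]]'
```

```text
t: 14.1
eef_pos: [534.4, 203.1, 177.8]
tcp_rot: [0.869, -3.019, 0.0]
ft_force: [0.7, -1.0, -3.0]
grip_width: 0.417
gripper_force: 46.3
t: 14.4
eef_pos: [534.5, 203.2, 177.1]
tcp_rot: [0.868, -3.019, -0.0]
ft_force: [0.8, -0.4, -1.8]
grip_width: 0.415
gripper_force: 46.3
t: 14.7
eef_pos: [534.6, 203.2, 176.7]
tcp_rot: [-0.869, 3.019, 0.0]
ft_force: [-1.7, -1.5, 1.2]
grip_width: 0.415
gripper_force: 46.6
```

```bash
python3 steer.py '[[0, 0, 0, 0, 0, 0.7, 0], [0, 0, 0, 0, 0, 0, 0], [0, 0, 0, 0, 0, 0, 0]]'
python3 steer.py '[[0, 0, 0, 0, 0, 0.7, 0], [0, 0, 0, 0, 0, 0, 0], [0, 0, 0, 0, 0, 0, 0]]'
```

```text
t: 15.0
eef_pos: [534.6, 203.2, 176.7]
tcp_rot: [-0.868, 3.019, 0.0]
ft_force: [-3.3, -2.7, 8.4]
grip_width: 0.417
gripper_force: 47.5
t: 15.3
eef_pos: [534.6, 203.2, 176.7]
tcp_rot: [-0.868, 3.018, 0.0]
ft_force: [-5.0, -4.5, 13.7]
grip_width: 0.416
gripper_force: 48.2
```

It is seated: z stalls at 176.7 while the force rises, and that matches the 36.5 grasp height. I'll unload, then release and look.

```bash
python3 steer.py '[[0, 0, 0, 0, 0, -1.2, 0], [0, 0, 0, 0, 0, 0, 0]]'
python3 steer.py '[[0, 0, 0, 0, 0, 0, 1], [0, 0, 0, 0, 0, 0, 1], [0, 0, 0, 0, 0, 0, 1], [0, 0, 0, 0, 0, 0, 1], [0, 0, 0, 0, 0, 0, 1], [0, 0, 0, 0, 0, 0, 1]]'
python3 steer.py '[[0, 0, 0, 0, 0, -8, 1], [0, 0, 0, 0, 0, -20, 1], [0, 0, 0, 0, 0, -30, 1], [0, 0, 0, 0, 0, -30, 1], [0, 0, 0, 0, 0, -12, 1], [0, 0, 0, 0, 0, 0, 1], [0, 0, 0, 0, 0, 0, 1], [0, 0, 0, 0, 0, 0, 1]]'
python3 snap.py w6
python3 - <<'E'
from h import *
import pickle
f,_=pickle.load(open("w6.pkl","rb"));g=grab_frame("side")
a=cv2.resize(g[110:235,170:290],None,fx=3.2,fy=3.2,interpolation=cv2.INTER_CUBIC)
p=proj("wrist",(534.6,203,170),_).round().astype(int);print(p)
b=cv2.resize(f[p[1]-62:p[1]+63,p[0]-60:p[0]+60],None,fx=3.2,fy=3.2,interpolation=cv2.INTER_CUBIC)
cv2.imwrite("pics/c6.png",np.hstack([a,b]))
E
```

```text
t: 15.5
eef_pos: [534.6, 203.2, 176.7]
tcp_rot: [-0.869, 3.019, 0.0]
ft_force: [-3.2, -1.8, 6.4]
grip_width: 0.419
gripper_force: 47.3
t: 16.1
eef_pos: [534.6, 203.2, 176.2]
tcp_rot: [-0.869, 3.019, 0.0]
ft_force: [0.4, -0.4, -0.2]
grip_width: 0.999
gripper_force: 0.0
t: 16.9
eef_pos: [533.9, 202.9, 274.7]
tcp_rot: [0.868, -3.017, 0.001]
ft_force: [-0.8, -0.2, 0.0]
grip_width: 1.005
gripper_force: 0.0
16.9 [533.88780541 202.85390995 274.72941526] [ 8.67952411e-01 -3.01672326e+00  6.47972116e-04]
[283 219]
```

View pics/c6.png

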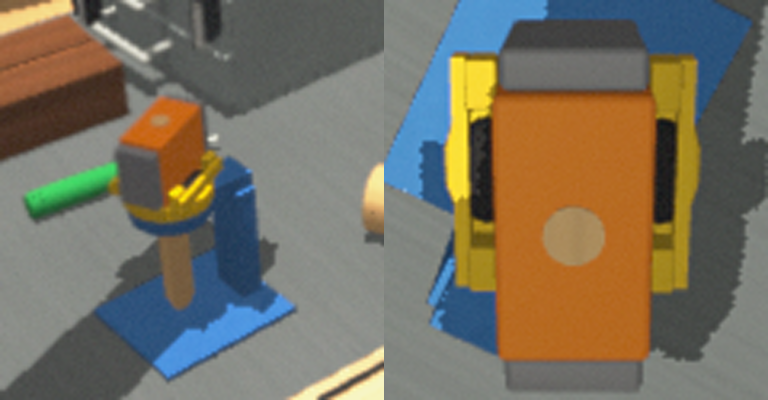

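The head sits between the cheeks and both rollers, upright and flat on the collar. The gripper is clear.

```bash
python3 -c "
from station import robot, grab_frame, get_calibration
print(robot.job_done())"
```

```text
the job is handed in; nothing more can be done
None
```

The mallet is back in the rack ring, pressed home on the collar past the rollers and released, and the job is handed in at about 17 s; no verdict was returned.

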